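# Fit the sprung load between the contact cups of the amplifier test box

### The arm

A 7-joint arm with a two-finger parallel gripper is mounted at the origin on the work surface. World frame = base frame: x ahead of the robot, y to its left, z up, the work surface at z = 0. Lengths are in mm, angles in degrees, forces in N, time in s.
With the tool pointing down it reaches from about 400 to 875 mm from the base axis. Payload 19.3 kg.
Tool frame: the origin (TCP) lies at the centre of the arm's flange, where the gripper is bolted on; the fingertips stand 173 mm ahead of it and the grasp point (between the pads) lies 155 mm ahead of it (robot.tip_extent is the distance from the TCP to the fingertips, in mm); z points along the fingers, y is the direction in which the jaws open and shut (so a half turn about z gives the same grasp; the last joint's range is limited). The gripper opens to 85 mm and grips with 20 to 120 N. Pads are 22 mm wide; open, the fingers measure 114 mm over their backs; the gripper's body (76 mm by 85 mm) begins 54 mm behind the grasp point. The pads swing forward as they close: fully open they stand 13 mm farther back than shut.
Start: joints at [-77.533, 29.874, -2.08, 91.645, 1.215, 58.505, -6.463], TCP at [177.422, 599.284, 404.691] pointing down, gripper open.
Joint ranges: [-166.77, 166.77], [-17.47, 122.26], [-85.68, 81.53], [9.62, 139.38], [-72.42, 252.41], [9.2, 110.78], [-144.41, 144.41]. Speed limits (degrees/s): [108.29, 108.29, 136.94, 136.94, 172.46, 172.46, 172.46].

### API

Orientations are given as a 3x3 rotation matrix whose columns are the frame's x, y, z axes.
In Python, from cell import sensors, grab_frame, robot gives the robot as it stands.
- The arm moves only by the tool carry_out, never from a script. Its argument "deltas" is one flat list of numbers, 7 for each row, row after row: the turn, a rotation vector about the tool's x, y, z in rad, then the shift along the tool's x, y, z in cm, then the finger opening in cm, from 0 to 8.54. In form: [rx, ry, rz, dx, dy, dz, hand, rx, ry, rz, dx, dy, dz, hand, ...]. A call has 1 to 8 rows; each row shifts and turns the commanded pose from where the row before left it, along the tool's axes as they then stand; what a row does not reach is not made up. A row lasts 1/10 s, in which the tool goes at most 50 mm and 8.59 degrees, less where a joint would pass 70% of its speed; a pose out of reach is approached as far as the arm can. A call with a gripper value outside its range is refused whole. The fingers move at their own pace and stop on an object; "grip_force" is the grip in N (left out, the last holds). Time passes only in rows, so rows that do not move let the fingers close. It gives the time, the measured TCP pose, the force and the opening at its end, in the units of the state.
- sensors.read_state(): the state, without advancing time (a new reading comes with each control period).
- grab_frame(name): name is "scene" or "top" or "wrist"; returns a dict with "frame" (420x560x3 uint8, red, green, blue), "vertical_fov" (degrees; the focal length in pixels is half the picture's height over the tangent of half this angle, whatever the lens; pixels are square), "cx", "cy" (the principal point, pixels), "k1" (the pictures are not rectified: a ray, as slopes to the right and down, at radius r is drawn at 1 + k1 r^2 times it, then the intrinsics apply), "camera_from_world" (4x4, takes a point from world to camera coordinates). Camera axes: x right, y down, z forward; pixel columns grow to the right and rows downward; lengths in mm; the calibration is good to about 2 mm. A picture is of the moment at which its call begins. There is no depth.
- robot.job_done(): hands the job in, once; it reports no verdict.
The state is a dict: "time_s": time; "joints": joint angles; "joint_vel": joint speeds; "effort": joint torques, N m; "position": TCP position; "ee_rot": TCP orientation; "contact_force": force on the tool from outside, world axes, zero at the start; "moment": the same for the moment, N m; "finger_gap": finger opening in mm.
Only numpy, scipy, OpenCV 4.12 (cv2) and the standard library are available. Lean on these libraries where they do the work, as an engineer would, in place of code of your own. Each camera call takes 0.05 s, during which the arm holds its last target.

### The job

Pick up the sprung load, the white cement block whose two steel spring pins each carry an upright black thumb lug, squeeze its lugs together so the pins draw in, and fit it between the two round brass cups on top of the amplifier test box. Let go so that the pins spring out into the cups and the load stays held between them, lugs up.

Things in the scene. Friction and masses are not known exactly. Their poses are not given: they have to be found in the camera images.
- load_grip (a point): Sprung load, lying lugs up: white cement block 24 long (y) x 30 x 32 mm high, a steel spring pin with a black lug at each end, 0.17 kg, same either way round. Point: midway between the lugs, 46 mm above the underside, 24 above the pins' centre line, 18 above the pins' upper sides, 14 below the lugs' tops. y along the pins, z up. Not the two blocks without lugs (fixed pins).
- cradle (a point): Point midway between the two brass cups, on their common axis, 38 mm above the grey test box's top (box fixed, 160 x 210 mm, 70 high). y runs cup to cup, z up. Cups face each other: mouths 136 mm apart, 6 deep, bore 36, outside 44 across, rims 22 above the point. Load fits with its pins' line at or just below this point; room for fingers between the cups.
- pin_a (a joint): Push-in of the steel pin on the load's +y side, m: 0 out, 0.014 fully in; spring 3 N rising to 9 N; about 0.002 when seated. Pin 12 mm thick, round tip; its lug (20 wide, 5 thick, facing along y) slides with it. Lugs' outer faces 63 mm apart free, 35 mm squeezed; over the pin tips 152 mm free, 124 mm squeezed. Each pin sticks out 44 mm past its lug.
- pin_b (a joint): The same for the pin and lug on the load's -y side.
Mind the look-alikes: they are no part of the job. What is shaped like the part that bears load_grip but blue or orange is not meant.

How it is judged:
By the outcome, as a careful person would: the job done as asked, in the order asked, and still so for the second after the job is handed in, with the robot touching nothing.
It also fails if it takes over 37 s, if anything falls off the work surface, if the arm or the gripper's body presses on something with over 40 N, if the wrist force passes 120 N, or if a joint passes its speed limit or range.

## Working session

There is one attempt and no reset: what is moved stays moved. The work goes in short steps, Python scripts to look and compute and a tool call to move; the robot and the scene stay as the last step left them, time stands still between calls to the robot, and variables do not carry over. Pictures are saved under pics/ and viewed, and the job is handed in when it is done.

Besides the shell and the picture viewer there is one more tool, called after "Request:" by a JSON object that holds its "fn" and its "kwargs", one argument or row to a line. carry_out: Moves the arm, as the interface text tells. Its arguments: {"type":"object","properties":{"deltas":{"type":"array","items":{"type":"number"}},"grip_force":{"type":"number"}},"required":["deltas"]}

```bash
ls; mkdir -p pics; cat > h.py <<'E'
import numpy as np, cv2, json, pickle
from cell import sensors, grab_frame, robot
def snap(n,fn):
    f=grab_frame(n); pickle.dump(f,open(fn+'.pkl','wb')); cv2.imwrite('pics/'+fn+'.png',cv2.cvtColor(f['frame'],cv2.COLOR_RGB2BGR)); return f
def load(fn): return pickle.load(open(fn+'.pkl','rb'))
def K(f):
    h=f['frame'].shape[0]; fl=h/2/np.tan(np.radians(f['vertical_fov'])/2)
    return np.array([[fl,0,f['cx']],[0,fl,f['cy']],[0,0,1.]]),np.array([f['k1'],0,0,0,0.])
def proj(f,P):
    k,d=K(f); T=np.array(f['camera_from_world']); r,_=cv2.Rodrigues(T[:3,:3])
    return cv2.projectPoints(np.array(P,float).reshape(-1,3),r,T[:3,3],k,d)[0].reshape(-1,2)
def ray(f,uv):
    k,d=K(f); T=np.array(f['camera_from_world']); 
    p=cv2.undistortPoints(np.array(uv,float).reshape(-1,1,2),k,d).reshape(-1,2)
    D=np.c_[p,np.ones(len(p))]@T[:3,:3]; o=-T[:3,:3].T@T[:3,3]
    return o,D/np.linalg.norm(D,axis=1)[:,None]
def atz(f,uv,z):
    o,D=ray(f,uv); return o+D*((z-o[2])/D[:,2])[:,None]
def crop(fn,x0,y0,x1,y1,s,out):
    im=cv2.imread('pics/'+fn+'.png')[y0:y1,x0:x1]; cv2.imwrite('pics/'+out+'.png',cv2.resize(im,None,fx=s,fy=s,interpolation=cv2.INTER_CUBIC))
E
python3 - <<'E'
from h import *
print(sensors.read_state())
for n in ['scene','top','wrist']:
    f=snap(n,n+'0'); print(n,f['vertical_fov'],f['k1'],np.round(f['camera_from_world'],3).tolist())
a=[cv2.imread('pics/%s0.png'%n) for n in ('scene','top','wrist')]
E
```

```text
pics
{'time_s': 0.0, 'joints': array([-77.53170457,  29.90875043,  -2.08207274,  91.67438521,
         1.215538  ,  58.5062043 ,  -6.46456345]), 'joint_vel': array([-0.02493851, -0.08254453,  0.00015507,  0.03017553,  0.05388182,
        0.02658055, -0.04969879]), 'effort': array([-3.89998086e-04, -9.27122855e+01,  1.97960213e+00, -3.69936454e+01,
        1.78050151e-02,  8.21966794e-03,  2.20533155e-05]), 'position': array([177.38606546, 599.14052727, 404.1261393 ]), 'ee_rot': array([[-9.58861441e-01,  2.83874406e-01, -2.43318798e-04],
       [ 2.83874495e-01,  9.58860758e-01, -1.14824096e-03],
       [-9.26473731e-05, -1.17007598e-03, -9.99999311e-01]]), 'contact_force': array([ 0.43196509,  0.30104309, -0.23589899]), 'moment': array([ 0.0174562 ,  0.01423776, -0.02794192]), 'finger_gap': 85.41140104173915}
scene 48.15549039817251 -0.10504049226705041 [[0.022, 1.0, 0.01, 43.88], [0.772, -0.011, -0.636, -437.451], [-0.635, 0.022, -0.772, 1398.464], [0.0, 0.0, 0.0, 1.0]]
top 52.82661610591691 -0.03297148324201015 [[0.019, -0.999, -0.026, -63.249], [-0.996, -0.017, -0.083, 661.849], [0.082, 0.027, -0.996, 893.151], [0.0, 0.0, 0.0, 1.0]]
wrist 59.03150137123494 -0.07437104602306864 [[0.284, 0.959, -0.001, -625.482], [0.91, -0.27, 0.315, -40.736], [0.302, -0.09, -0.949, 381.488], [0.0, 0.0, 0.0, 1.0]]
```

View pics/scene0.png

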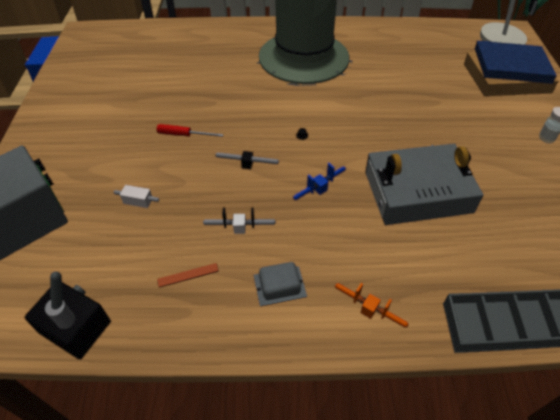

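View pics/top0.png

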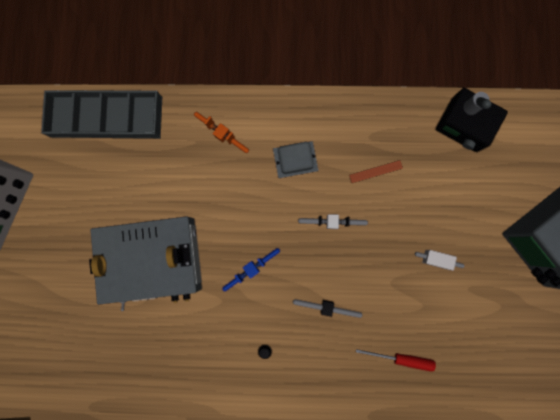

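View pics/wrist0.png

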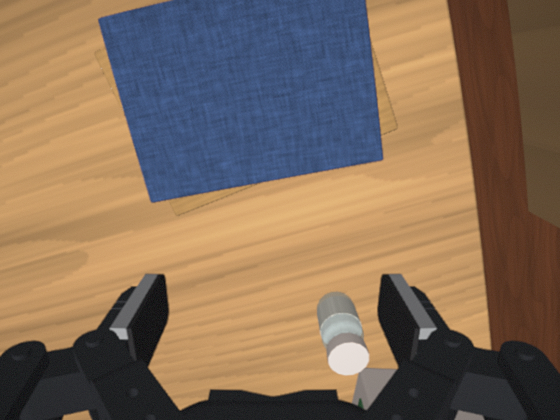

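```bash
python3 - <<'E'
from h import *
crop('top0',285,190,385,255,8,'c1'); crop('scene0',195,195,285,245,8,'c2')
crop('top0',80,205,215,315,6,'c3'); crop('scene0',355,130,490,230,6,'c4')
for n in('scene','top'):
  T=np.array(load(n+'0')['camera_from_world']);print(-T[:3,:3].T@T[:3,3])
print(atz(load('top0'),[[334,222]],30),atz(load('scene0'),[[239,222]],30),atz(load('top0'),[[440,260],[327,308]],15))
E
```

```text
[1225.33538581  -79.12898405  800.80057116]
[587.36685362 -76.254445   942.84087612]
[[ 634.97300407 -166.0439072    30.        ]] [[ 642.38681947 -161.44329051   30.        ]] [[ 557.23987506 -398.2182167    15.        ]
 [ 449.59780028 -154.34044285   15.        ]]
```

View pics/c1.png

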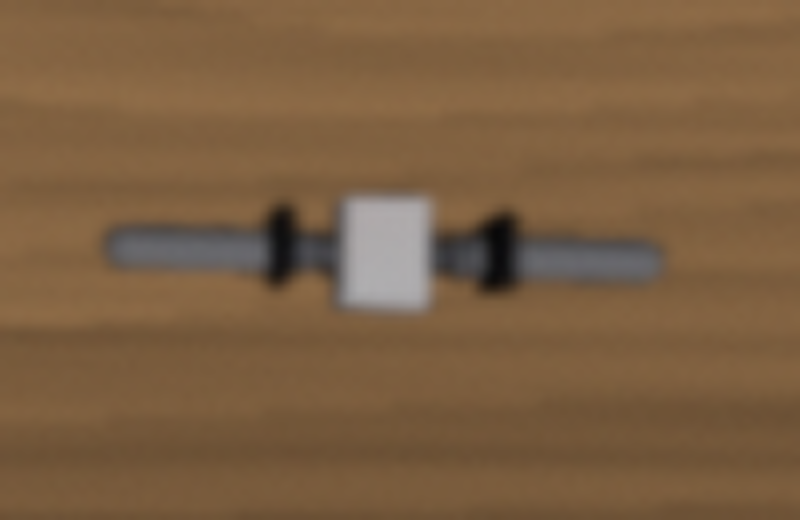

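View pics/c2.png

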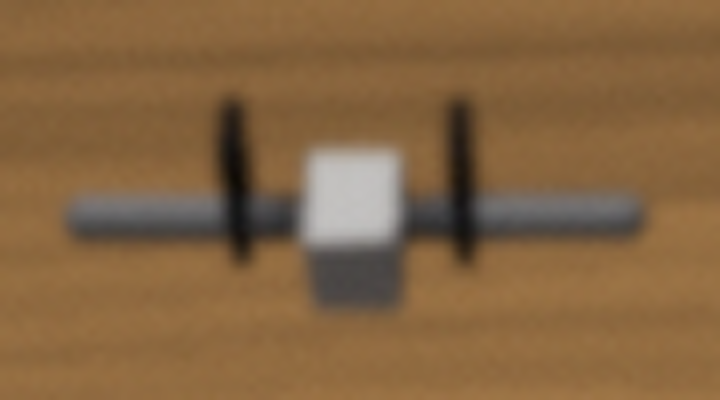

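View pics/c3.png

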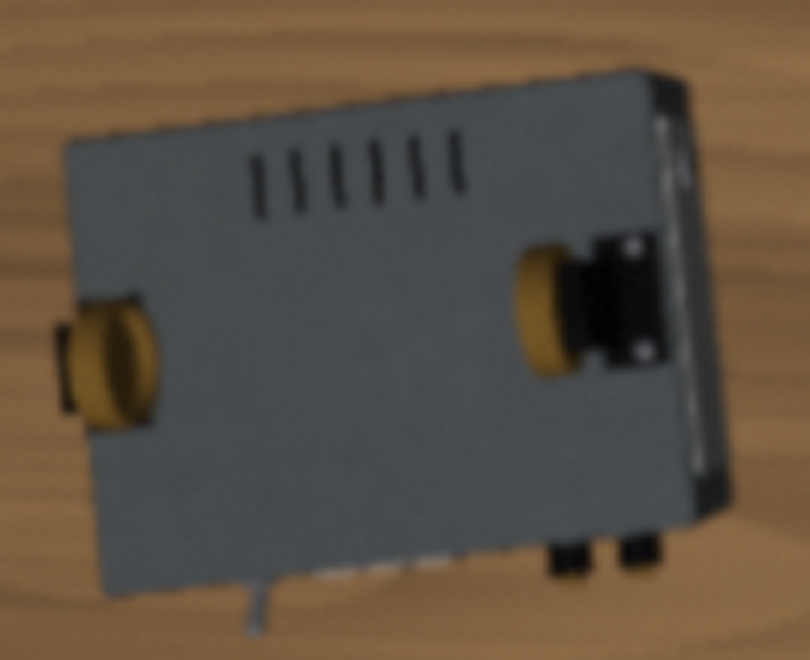

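View pics/c4.png

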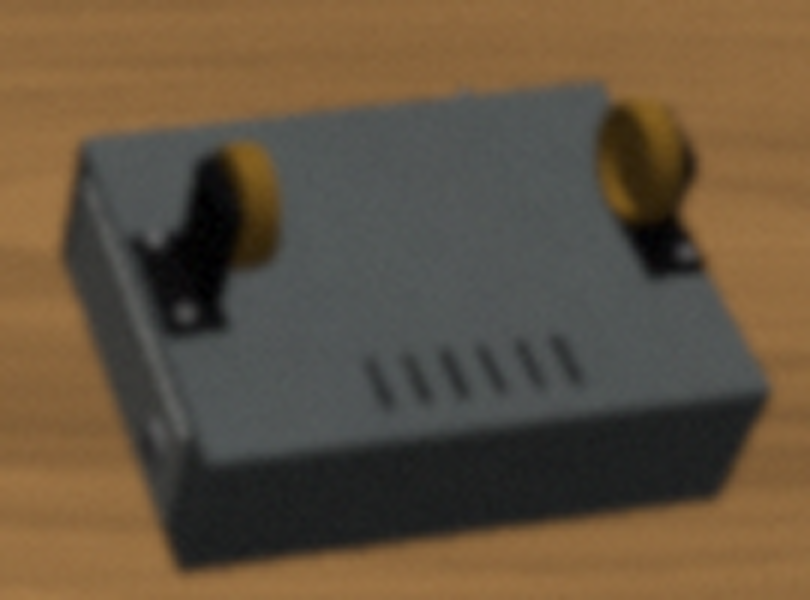

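```bash
cat >> h.py <<'E'
from scipy.optimize import least_squares
def P(p,yaw,M):
    c,s=np.cos(yaw),np.sin(yaw); M=np.array(M,float); return np.c_[p[0]+c*M[:,0]-s*M[:,1],p[1]+s*M[:,0]+c*M[:,1],M[:,2]]
E
python3 - <<'E'
from h import *
t,s=load('top0'),load('scene0')
C1=lambda x,y:(x/8+285-.44,y/8+190-.44); C2=lambda x,y:(x/8+195-.44,y/8+195-.44)
M=[[0,76,22],[0,-76,22],[15,12,32],[15,-12,32],[-15,12,32],[-15,-12,32]]
ut=np.array([C1(105,247),C1(664,261),C1(342,196),C1(432,197),C1(337,308),C1(430,312)])
us=np.array([C2(645,215),C2(66,217),C2(402,245),C2(301,245),C2(400,150),C2(308,150)])
for w in((1,1),(1,0),(0,1)):
  r=least_squares(lambda q:np.r_[w[0]*(proj(t,P(q,q[2],M))-ut).ravel(),w[1]*(proj(s,P(q,q[2],M))-us).ravel()],[637,-164,0])
  print(w,r.x[:2],np.degrees(r.x[2]),np.round(r.fun,1))
C3=lambda x,y:(x/6+80-.4,y/6+205-.4); C4=lambda x,y:(x/6+355-.4,y/6+130-.4)
# box top corners; params x,y,yaw
B=[[80,105,70],[80,-105,70],[-80,-105,70],[-80,105,70]]
bt=np.array([C3(65,142),C3(640,70),C3(697,525),C3(105,595)])
bs=np.array([C4(770,395),C4(205,465),C4(80,140),C4(603,85)])
for w in((1,1),(1,0),(0,1)):
  r=least_squares(lambda q:np.r_[w[0]*(proj(t,P(q,q[2],B))-bt).ravel(),w[1]*(proj(s,P(q,q[2],B))-bs).ravel()],[560,200,0])
  print(w,r.x[:2],np.degrees(r.x[2]),np.round(r.fun,1))
th=np.linspace(0,2*np.pi,60)
# cup circle outlines: overlay w/ mid guess
q=r=None
def ov(q,yaw,tag):
  for f,n,b in((t,'top0',(80,205,6,135,110)),(s,'scene0',(355,130,6,135,100))):
    im=cv2.imread('pics/'+n+'.png')[b[1]:b[1]+b[4],b[0]:b[0]+b[3]]; im=cv2.resize(im,None,fx=6,fy=6,interpolation=cv2.INTER_CUBIC)
    for sg in(1,-1):
      for y in (68,):
        c=proj(f,P(q,yaw,np.c_[22*np.cos(th),sg*y+0*th,108+22*np.sin(th)]))
        cv2.polylines(im,[np.int32((c-np.array(b[:2])+.4)*6)],True,(0,255,0),1)
    c=proj(f,P(q,yaw,B)); cv2.polylines(im,[np.int32((c-np.array(b[:2])+.4)*6)],True,(255,0,255),1)
    cv2.imwrite('pics/ov_%s_%s.png'%(tag,n),im)
r=least_squares(lambda q:np.r_[(proj(t,P(q,q[2],B))-bt).ravel(),(proj(s,P(q,q[2],B))-bs).ravel()],[560,200,0])
ov(r.x,r.x[2],'a')
E
```

```text
(1, 1) [ 636.41823303 -162.77777131] -0.44946465430319643 [-0.5  0.2 -0.4  0.2 -0.2  0.1 -0.3  0.3  0.2  0.  -0.3 -0.2  0.2  0.4
 -0.6  0.5 -0.9 -0.3 -0.  -0.2  0.   0.  -0.   0.1]
(1, 0) [ 636.62680894 -163.28819143] -0.47875937497636334 [-0.3  0.1 -0.1  0.1  0.1  0.  -0.   0.2  0.4 -0.1 -0.  -0.3 -0.   0.
 -0.   0.  -0.  -0.  -0.  -0.  -0.   0.  -0.   0. ]
(0, 1) [ 636.16390786 -162.32303291] -0.38625059738280193 [-0.   0.  -0.   0.  -0.   0.  -0.   0.  -0.   0.  -0.  -0.   0.4  0.3
 -0.4  0.4 -0.7 -0.4  0.2 -0.3  0.2 -0.1  0.2 -0. ]
(1, 1) [547.05979229 234.08579906] 8.147025544554953 [-0.7 -0.5  1.7 -0.9  0.3  0.4 -0.7  0.5  1.2 -0.1  0.   0.5 -0.5 -0.7
 -0.1 -0.9]
(1, 0) [546.82494417 234.38012021] 8.346909739443442 [-1.  -0.3  1.4 -0.9  0.3  0.3 -0.7  0.8  0.  -0.   0.   0.  -0.  -0.
 -0.  -0. ]
(0, 1) [547.6420171  233.65401802] 7.8616788083048785 [-0.  -0.   0.  -0.   0.   0.  -0.   0.   1.   0.3 -0.4  0.6 -0.5 -0.7
  0.  -0.6]
```

View pics/ov_a_top0.png

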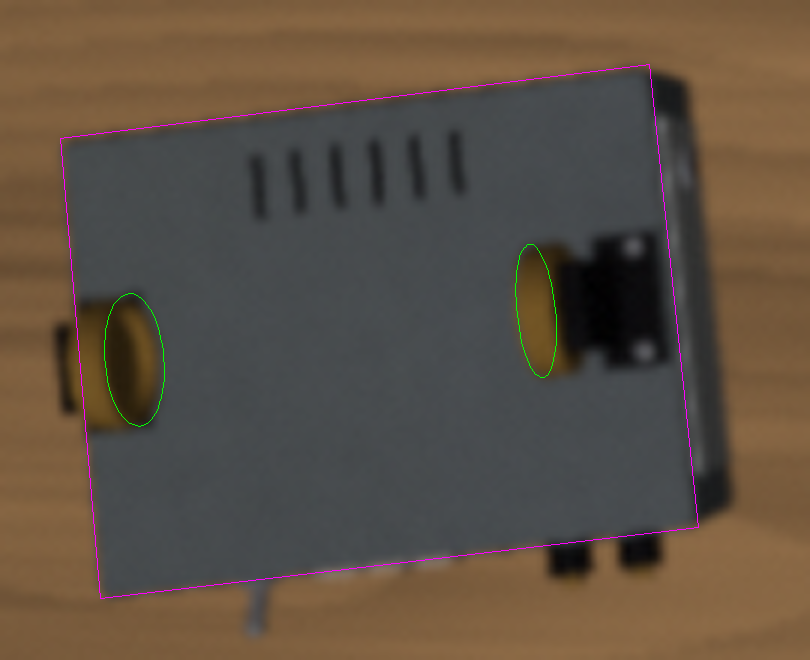

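View pics/ov_a_scene0.png

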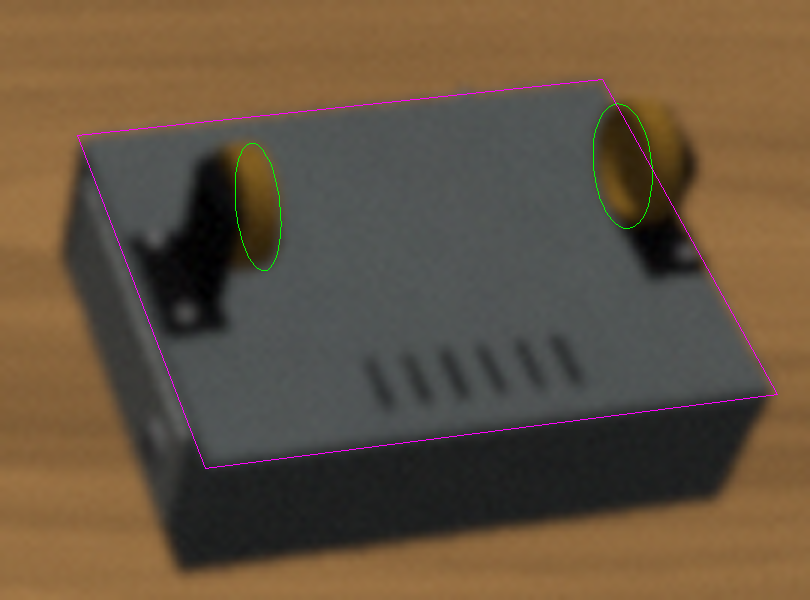

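```bash
cat >> h.py <<'E'
def wristext():
    f=load('wrist0'); st=dict(position=np.array([177.386,599.14,404.126]),R=np.array([[-9.58861441e-01,2.83874406e-01,-2.43318798e-04],[2.83874495e-01,9.58860758e-01,-1.14824096e-03],[-9.26473731e-05,-1.17007598e-03,-9.99999311e-01]]))
    T=np.eye(4);T[:3,:3]=st['R'];T[:3,3]=st['position']; return np.array(f['camera_from_world'])@T
def toolpose(x,y,z,a):
    a=np.radians(a);c,s=np.cos(a),np.sin(a)  # tool y=( -s,c), z down, x = y cross z
    T=np.eye(4);T[:3,1]=[-s,c,0];T[:3,2]=[0,0,-1];T[:3,0]=np.cross(T[:3,1],T[:3,2]);T[:3,3]=[x,y,z];return T
def wproj(x,y,z,a,Pts):
    f=dict(load('wrist0'));f['camera_from_world']=wristext()@np.linalg.inv(toolpose(x,y,z,a));return proj(f,Pts)
def todelta(x,y,z,a):
    st=sensors.read_state();T=np.eye(4);T[:3,:3]=st['ee_rot'];T[:3,3]=st['position']
    D=np.linalg.inv(T)@toolpose(x,y,z,a); rv=cv2.Rodrigues(D[:3,:3])[0].ravel()
    print('total rv',np.round(rv,4),'shift cm (start tool axes)',np.round(D[:3,3]/10,3)); return rv,D
E
python3 - <<'E'
from h import *
print(robot.tip_extent, np.round(wristext(),3))
box=[547,234]
M=P(box,np.radians(8.1),[[0,68,108],[0,-68,108],[80,105,70],[80,-105,70],[-80,105,70],[-80,-105,70]])
for off in(0,-40,-80,40):
  for h in (450,500): print(off,h,np.round(wproj(547+off,234,h,8.1,M)).tolist())
ML=P([636.4,-162.8],0,[[0,76,22],[0,-76,22],[0,0,32]])
for off in (0,-60,60): print(off,np.round(wproj(636.4+off,-162.8,330,0,ML)).tolist())
E
```

```text
173.4 [[-1.000e-03  1.000e+00 -0.000e+00 -9.510e-01]
 [-9.490e-01 -1.000e-03 -3.150e-01  8.645e+01]
 [-3.150e-01  0.000e+00  9.490e-01 -2.618e+00]
 [ 0.000e+00  0.000e+00  0.000e+00  1.000e+00]]
0 450 [[350.0, 179.0], [193.0, 179.0], [373.0, 245.0], [171.0, 245.0], [387.0, 84.0], [156.0, 84.0]]
0 500 [[340.0, 167.0], [204.0, 167.0], [362.0, 227.0], [182.0, 227.0], [373.0, 83.0], [171.0, 84.0]]
-40 450 [[341.0, 222.0], [190.0, 222.0], [364.0, 278.0], [169.0, 278.0], [377.0, 127.0], [154.0, 128.0]]
-40 500 [[332.0, 204.0], [200.0, 204.0], [355.0, 257.0], [180.0, 257.0], [365.0, 122.0], [168.0, 122.0]]
-80 450 [[332.0, 261.0], [187.0, 261.0], [356.0, 310.0], [167.0, 310.0], [368.0, 169.0], [152.0, 169.0]]
-80 500 [[325.0, 239.0], [197.0, 240.0], [348.0, 286.0], [178.0, 286.0], [357.0, 158.0], [166.0, 159.0]]
40 450 [[359.0, 134.0], [197.0, 134.0], [382.0, 209.0], [173.0, 209.0], [396.0, 38.0], [159.0, 38.0]]
40 500 [[348.0, 127.0], [207.0, 127.0], [369.0, 194.0], [184.0, 194.0], [381.0, 43.0], [173.0, 43.0]]
0 [[368.0, 190.0], [175.0, 190.0], [271.0, 194.0]]
-60 [[362.0, 259.0], [181.0, 259.0], [271.0, 265.0]]
60 [[374.0, 112.0], [168.0, 112.0], [271.0, 113.0]]
```

```bash
python3 - <<'E'
from h import *
todelta(547,234,404,8)
E
```

```text
total rv [-8.000e-04 -1.000e-04 -4.274e-01] shift cm (start tool axes) [-45.806 -24.528   0.052]
```

Request:
{"fn": "carry_out", "kwargs": {
  "deltas": [0,0,0,-3.8,-2.04,0,8.5,0,0,0,-3.8,-2.04,0,8.5,0,0,0,-3.8,-2.04,0,8.5,0,0,0,-3.8,-2.04,0,8.5,0,0,0,-3.8,-2.04,0,8.5,0,0,0,-3.8,-2.04,0,8.5,0,0,0,-3.8,-2.04,0,8.5,0,0,0,-3.8,-2.04,0,8.5]
}}

```text
time_s: 0.95
position: [423.6, 355.0, 404.7]
ee_rot: [[-0.959, 0.284, -0.0], [0.284, 0.959, -0.0], [0.0, -0.0, -1.0]]
contact_force: [1.0, 1.2, -0.1]
finger_gap: 85.0
```

Request:
{"fn": "carry_out", "kwargs": {
  "deltas": [0,0,0,-3.8,-2.04,0,8.5,0,0,0,-3.8,-2.04,0,8.5,0,0,0,-3.8,-2.04,0,8.5,0,0,0,-3.8,-2.04,0,8.5,0,0,-0.142,0,0,0,8.5,0,0,-0.142,0,0,0,8.5,0,0,-0.142,0,0,0,8.5,0,0,0,0,0,0,8.5]
}}

```text
time_s: 1.75
position: [545.2, 234.8, 404.5]
ee_rot: [[-0.99, -0.14, -0.0], [-0.14, 0.99, 0.0], [0.0, 0.0, -1.0]]
contact_force: [-0.2, -0.2, -0.8]
finger_gap: 85.0
```

```bash
python3 - <<'E'
from h import *
f=snap('wrist','w1'); st=sensors.read_state(); print(st['time_s'],st['position'],np.round(st['ee_rot'],3).tolist(),st['joints'],st['joint_vel'])
todelta(636.4,-162.8,330,-0.45)
E
```

```text
1.8 [545.24102516 234.8573354  404.53808966] [[-0.991, -0.135, -0.0], [-0.135, 0.991, 0.0], [0.0, 0.0, -1.0]] [-27.70967942  27.01451733  -1.84959869  96.5777654    0.99354556
  56.44075775  67.82434056] [-0.84852784 -0.02491315  1.0405771   0.06944148 -0.51657038 -0.14213814
 -3.01576153]
total rv [ 1.000e-04 -4.000e-04  1.428e-01] shift cm (start tool axes) [ -3.686 -40.631   7.449]
```

View pics/w1.png

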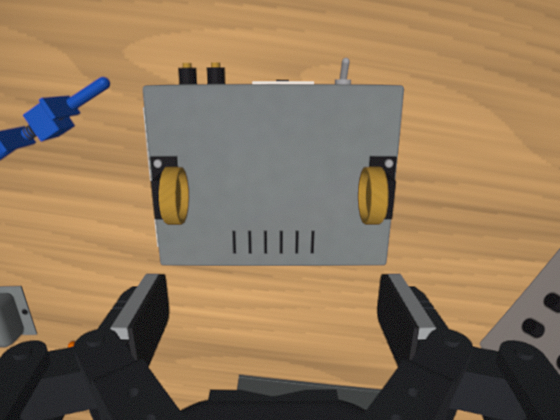

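```bash
python3 - <<'E'
from h import *
crop('w1',130,70,270,280,3.8,'c5'); crop('w1',280,70,420,280,3.8,'c6')
a=cv2.imread('pics/c5.png');b=cv2.imread('pics/c6.png');cv2.imwrite('pics/c56.png',cv2.resize(np.hstack([a,b]),(800,600)))
E
python3 - <<'E'
from h import *
crop('w1',135,145,205,235,6,'c7'); crop('w1',345,145,415,235,6,'c8')
cv2.imwrite('pics/c78.png',np.hstack([cv2.imread('pics/c7.png'),np.zeros((540,0,3),np.uint8),cv2.imread('pics/c8.png')])[:, :800])
E
```

```text
(no output)
```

View pics/c78.png

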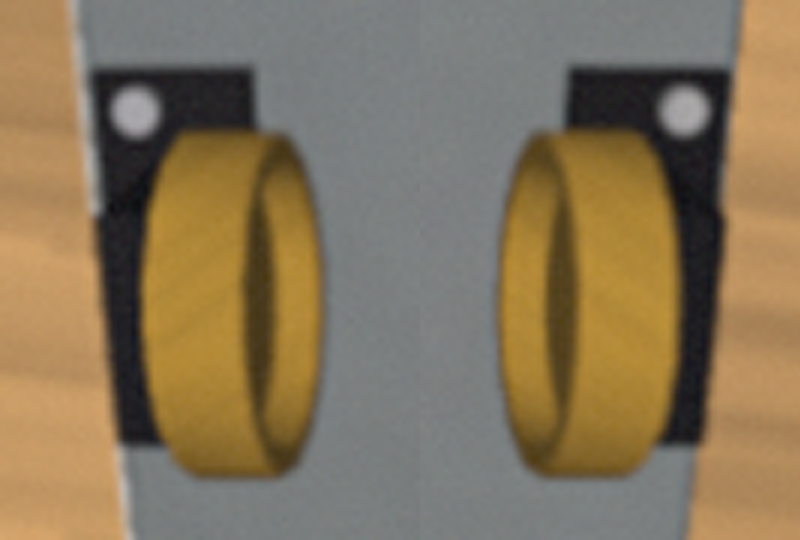

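View pics/c56.png

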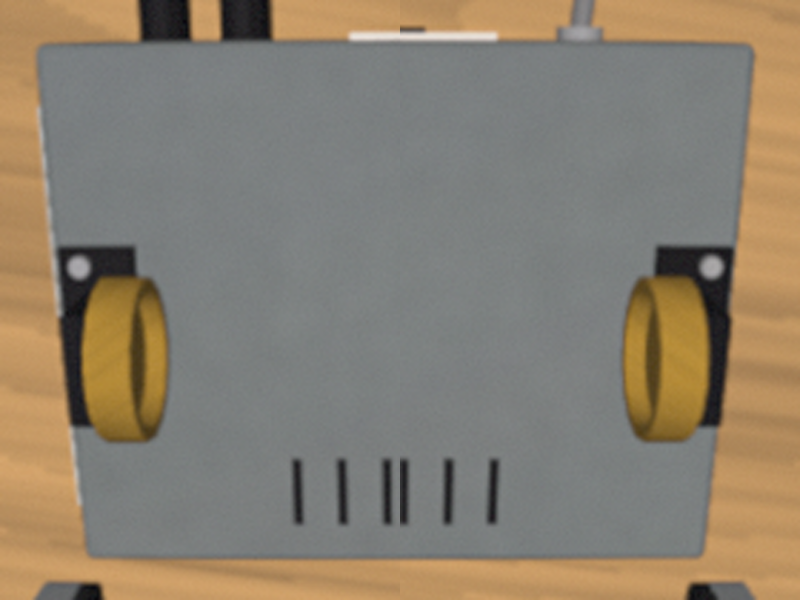

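```bash
python3 - <<'E'
from h import *
f=load('w1');th=np.linspace(0,2*np.pi,721)
def ext(q):
  L=proj(f,P(q,q[2],np.c_[22*np.cos(th),-68+0*th,108+22*np.sin(th)]))
  R=proj(f,P(q,q[2],np.c_[22*np.cos(th),68+0*th,108+22*np.sin(th)]))
  return np.array([L[:,0].max(),L[:,1].min(),L[:,1].max(),R[:,0].min(),R[:,1].min(),R[:,1].max()])
m=np.array([188.6,166.4,224.1,357.9,166.4,224.1])
r=least_squares(lambda q:ext(q)-m,[547,234,.14]); print(r.x[:2],np.degrees(r.x[2]),np.round(r.fun,2))
# corners
C=lambda x,y:(130+x*280/800 -.5+ .13,70+y*210/600-.37)
B=[[80,105,70],[80,-105,70],[-80,-105,70],[-80,105,70]]
m2=np.array([C(703,557),C(89,557),C(38,44),C(754,44)])
r=least_squares(lambda q:(proj(f,P(q,q[2],B))-m2).ravel(),[547,234,.14]); print(r.x[:2],np.degrees(r.x[2]),np.round(r.fun,2))
E
```

```text
[545.90239441 236.40449084] 8.019853674368727 [ 1.14 -0.39  0.33 -1.14 -0.39  0.33]
[546.48729442 232.11267761] 7.939661404395406 [ 6.2   1.52 -5.8   1.18 -6.92  0.01  6.53  0.22]
```

Request:
{"fn": "carry_out", "kwargs": {
  "deltas": [0,0,0,-0.41,-4.5,0.8,8.5,0,0,0,-0.41,-4.5,0.8,8.5,0,0,0,-0.41,-4.5,0.8,8.5,0,0,0,-0.41,-4.5,0.8,8.5,0,0,0,-0.41,-4.5,0.8,8.5,0,0,0,-0.41,-4.5,0.8,8.5,0,0,0,-0.41,-4.5,0.8,8.5,0,0,0,-0.41,-4.5,0.8,8.5]
}}

```text
time_s: 2.6
position: [627.4, -118.7, 340.4]
ee_rot: [[-0.991, -0.133, 0.0], [-0.133, 0.991, -0.0], [-0.0, -0.0, -1.0]]
contact_force: [0.5, 0.4, -0.0]
finger_gap: 84.7
```

Request:
{"fn": "carry_out", "kwargs": {
  "deltas": [0,0,0,-0.41,-4.5,0.8,8.5,0,0,0.071,0,0,0,8.5,0,0,0.071,0,0,0,8.5,0,0,0,0,0,0,8.5]
}}

```text
time_s: 3.0
position: [637.5, -160.9, 332.4]
ee_rot: [[-1.0, 0.009, -0.001], [0.009, 1.0, -0.0], [0.001, -0.0, -1.0]]
contact_force: [-0.6, 0.4, -0.2]
finger_gap: 84.8
```

```bash
python3 - <<'E'
from h import *
f=snap('wrist','w2'); st=sensors.read_state(); print(st['time_s'],st['position'],np.round(st['ee_rot'],4).tolist(),st['contact_force'])
crop('w2',150,140,400,270,3.2,'c9')
E
```

```text
3.05 [ 637.53517583 -160.60481041  332.54539139] [[-1.0, 0.0052, -0.0004], [0.0052, 1.0, -0.0002], [0.0004, -0.0002, -1.0]] [-0.64799241  0.49661058 -0.23301315]
```

View pics/w2.png

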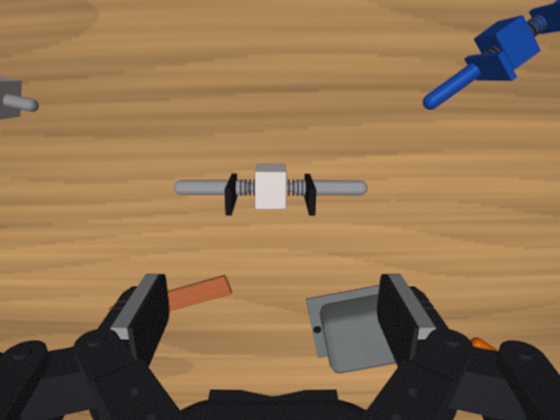

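View pics/c9.png

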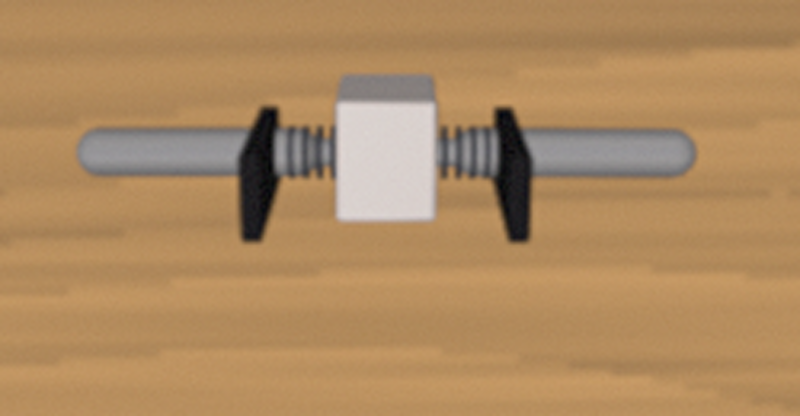

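```bash
python3 - <<'E'
from h import *
f=load('w1')
C=lambda x,y:(130+x*280/800 -.4+(10 if x>400 else 0),70+y*210/600-.4)
B=[[80,105,70],[80,-105,70],[-80,-105,70],[-80,105,70]]
m2=np.array([C(703,557),C(89,557),C(38,44),C(754,44)])
for z in(66,70,74):
  B=[[a,b,z] for a,b,_ in B]
  r=least_squares(lambda q:(proj(f,P(q,q[2],B))-m2).ravel(),[547,234,.14]); print(z,r.x[:2],np.degrees(r.x[2]),np.round(r.fun,2))
f=load('w2'); C=lambda x,y:(150+x/3.2-.35,140+y/3.2-.35)
M=[[0,76,22],[0,-76,22],[15,12,32],[15,-12,32],[-15,12,32],[-15,-12,32]]
m=np.array([C(697,152),C(77,152),C(436,221),C(336,221),C(434,100),C(336,100)])
r=least_squares(lambda q:(proj(f,P(q,q[2],M))-m).ravel(),[637,-163,0]); print(r.x[:2],np.degrees(r.x[2]),np.round(r.fun,2))
r=least_squares(lambda q:(proj(f,P(q,q[2],M)+np.array([0,0,q[3]]))-m).ravel(),[637,-163,0,0]); print(r.x,np.degrees(r.x[2]),np.round(r.fun,2))
print(np.array(f['camera_from_world'])@np.linalg.inv(wristext()))
# lug outer faces top mid
print(proj(f,P([637,-163],0,[[10,31.5,60],[10,-31.5,60],[-10,31.5,60],[-10,-31.5,60]])), [C(510,241),C(529,160)])
E
```

```text
66 [546.06810234 236.41704723] 8.029164635278308 [-0.26 -0.48  0.21 -0.43 -0.02  0.33  0.05  0.31]
70 [545.43375788 236.32280671] 8.029081084321259 [ 1.03  0.92 -1.08  0.96 -1.77 -0.44  1.8  -0.46]
74 [544.80771436 236.22975766] 8.028995292835164 [ 2.35  2.35 -2.39  2.4  -3.56 -1.22  3.6  -1.24]
[ 635.48674217 -161.90238881] -0.5286349712581514 [-0.82 -0.42  0.36 -0.3  -0.08  0.2   0.1   0.22  0.95  0.09 -0.53  0.11]
[ 6.35170838e+02 -1.61891403e+02 -9.21878448e-03  1.13527372e+00] -0.5281974427769003 [-0.44 -0.41 -0.03 -0.3  -0.02  0.3   0.03  0.32  1.02  0.03 -0.6   0.05]
[[ 9.99946152e-01 -9.92199995e-03 -3.04091861e-03  1.55522861e+02]
 [-9.92326458e-03 -9.99950683e-01 -4.01110713e-04 -5.38549457e+02]
 [-3.03678878e-03  4.31265214e-04 -9.99995296e-01  1.09042979e+02]
 [ 0.00000000e+00  0.00000000e+00  0.00000000e+00  1.00000000e+00]]
[[313.70503006 216.94952821]
 [223.53195304 217.77223853]
 [314.43457729 189.4113985 ]
 [222.02097119 190.28873874]] [(309.025, 214.9625), (314.9625, 189.65)]
```

Request:
{"fn": "carry_out", "kwargs": {
  "deltas": [0,0,0.003,0.15,-0.17,2.5,8.5,0,0,0,0,0,2.5,8.5,0,0,0,0,0,2.5,8.5,0,0,0,0,0,2.5,8.5,0,0,0,0,0,1.5,8.5,0,0,0,0,0,1.0,8.5,0,0,0,0,0,0.3,8.5,0,0,0,0,0,0,8.5]
}}

```text
time_s: 3.85
position: [636.2, -162.7, 205.1]
ee_rot: [[-1.0, 0.007, 0.0], [0.007, 1.0, -0.0], [-0.0, -0.0, -1.0]]
contact_force: [0.6, -0.8, 0.6]
finger_gap: 84.8
```

```bash
python3 - <<'E'
from h import *
f=snap('wrist','w3'); g=snap('scene','s3'); st=sensors.read_state(); print(st['time_s'],st['position'],np.round(st['ee_rot'],4).tolist(),st['contact_force'])
crop('s3',160,120,320,240,5,'c10')
E
```

```text
3.95 [ 636.28944579 -162.75371508  205.65766404] [[-1.0, 0.0069, 0.0012], [0.0069, 1.0, -0.0003], [-0.0012, -0.0003, -1.0]] [-0.07320387 -0.49447433 -0.12161142]
```

View pics/w3.png

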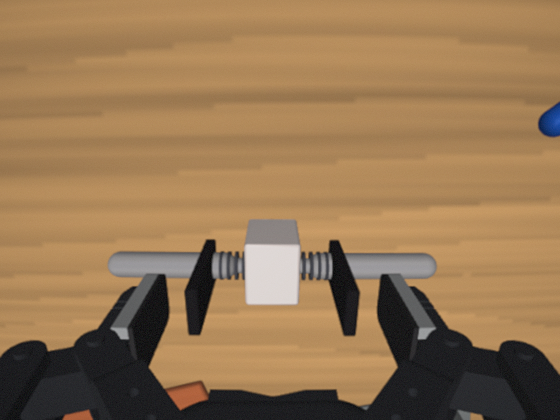

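View pics/c10.png

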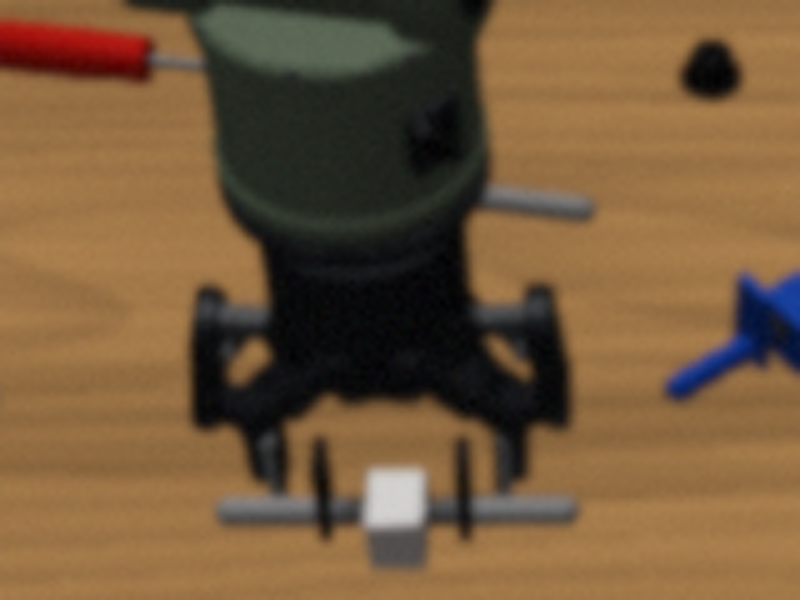

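```bash
python3 - <<'E'
from h import *
g=load('s3')
for z in(35,40,45): print(atz(g,[[160+275/5,120+490/5],[160+505/5,120+490/5]],z))
print(proj(g,[[647,-162,z] for z in (30,38,46)]), proj(g,P([636.2,-162.5],0,[[10,-31.5,60],[10,31.5,60],[0,-76,22],[0,76,22]])))
E
```

```text
[[ 635.19916813 -210.77318492   35.        ]
 [ 636.513191   -116.17632036   35.        ]]
[[ 639.05223536 -209.91366479   40.        ]
 [ 640.35767882 -115.93443405   40.        ]]
[[ 642.9053026  -209.05414466   45.        ]
 [ 644.20216665 -115.69254773   45.        ]]
[[238.62774723 223.80248015]
 [238.33801488 221.44339797]
 [238.04477136 219.0533442 ]] [[221.54704436 214.65362056]
 [253.05036727 214.3062655 ]
 [202.34728187 222.33914237]
 [275.53384423 221.53208164]]
```

Request:
{"fn": "carry_out", "kwargs": {
  "deltas": [0,0,0,0,0,0.2,8.0,0,0,0,0,0,0,6.5,0,0,0,0,0,0,5.5,0,0,0,0,0,0,4.5,0,0,0,0,0,0,3.6,0,0,0,0,0,0,3.0,0,0,0,0,0,0,3.0,0,0,0,0,0,0,3.0],
  "grip_force": 45
}}

```text
time_s: 4.75
position: [636.4, -162.8, 204.2]
ee_rot: [[-1.0, 0.007, 0.002], [0.007, 1.0, -0.0], [-0.002, -0.0, -1.0]]
contact_force: [-4.0, 1.2, 18.4]
finger_gap: 32.1
```

Request:
{"fn": "carry_out", "kwargs": {
  "deltas": [0,0,0,0,0,0,3.0,0,0,0,0,0,0,3.0,0,0,0,0,0,0,3.0]
}}

```text
time_s: 5.05
position: [636.4, -162.9, 204.2]
ee_rot: [[-1.0, 0.007, 0.002], [0.007, 1.0, -0.0], [-0.002, -0.0, -1.0]]
contact_force: [-3.9, 0.5, 18.8]
finger_gap: 31.9
```

```bash
python3 - <<'E'
from h import *
f=snap('wrist','w4'); st=sensors.read_state(); print(st['time_s'],st['position'],st['finger_gap'],np.round(st['ee_rot'],4).tolist(),st['contact_force'])
E
```

```text
5.1 [ 636.40794216 -162.82292628  204.17700905] 32.20783939107427 [[-1.0, 0.007, 0.0017], [0.007, 1.0, -0.0004], [-0.0017, -0.0004, -1.0]] [-3.5819869   1.71724994 19.53252111]
```

View pics/w4.png

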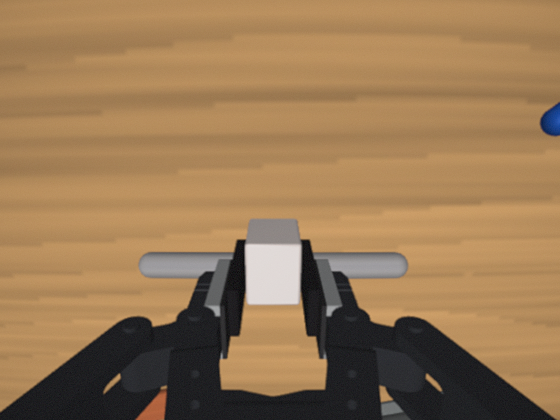

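Request:
{"fn": "carry_out", "kwargs": {
  "deltas": [0,0,0,0,0,-0.3,3.0,0,0,0,0,0,-0.5,3.0,0,0,0,0,0,-1.0,3.0,0,0,0,0,0,-2.0,3.0,0,0,0,0,0,-3.0,3.0,0,0,0,0,0,-3.0,3.0,0,0,0,0,0,-3.0,3.0,0,0,0,0,0,0,3.0]
}}

```text
time_s: 5.9
position: [636.8, -163.0, 335.5]
ee_rot: [[-1.0, 0.007, 0.006], [0.007, 1.0, -0.001], [-0.006, -0.001, -1.0]]
contact_force: [0.9, -0.3, -1.7]
finger_gap: 32.1
```

```bash
python3 - <<'E'
from h import *
f=snap('wrist','w5'); g=snap('scene','s5'); st=sensors.read_state(); print(st['time_s'],st['position'],st['finger_gap'],np.round(st['ee_rot'],4).tolist(),st['contact_force'])
crop('s5',160,90,320,210,5,'c11')
a=cv2.imread('pics/w5.png')[200:380,120:430]; b=cv2.imread('pics/c11.png')
E
```

```text
6.0 [ 635.92555432 -162.61763258  331.53970869] 31.41477445386146 [[-1.0, 0.0068, 0.0012], [0.0068, 1.0, -0.0002], [-0.0012, -0.0002, -1.0]] [ 0.95455516  0.01434137 -2.31738009]
```

View pics/w5.png

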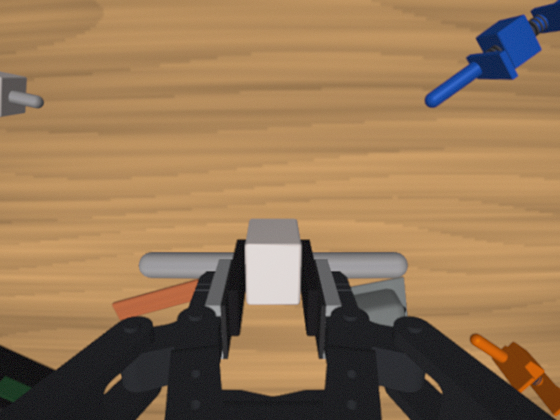

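View pics/c11.png

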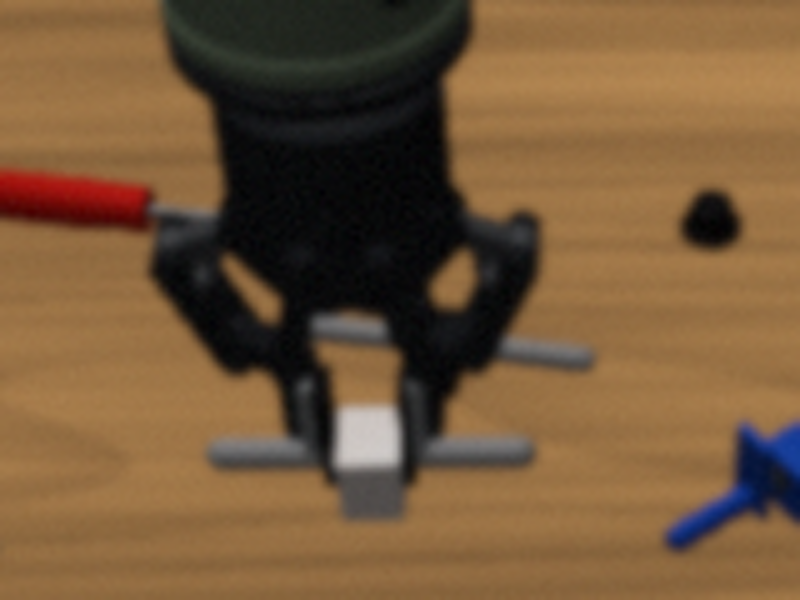

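```bash
python3 - <<'E'
from h import *
todelta(546.5,235,375,8.0)
E
```

```text
total rv [-0.0002  0.0011 -0.1465] shift cm (start tool axes) [ 9.209 39.699 -4.363]
```

Request:
{"fn": "carry_out", "kwargs": {
  "deltas": [0,0,0,0.5,2.0,-1.5,3.0,0,0,0,0.92,3.97,-1.5,3.0,0,0,0,0.92,3.97,-1.36,3.0,0,0,0,0.92,3.97,0,3.0,0,0,0,0.92,3.97,0,3.0,0,0,0,0.92,3.97,0,3.0,0,0,0,0.92,3.97,0,3.0,0,0,0,0.92,3.97,0,3.0]
}}

```text
time_s: 6.8
position: [567.8, 137.2, 373.3]
ee_rot: [[-1.0, 0.007, -0.002], [0.007, 1.0, -0.001], [0.002, -0.001, -1.0]]
contact_force: [-0.2, 0.1, -1.3]
finger_gap: 31.8
```

Request:
{"fn": "carry_out", "kwargs": {
  "deltas": [0,0,0,0.92,3.97,0,3.0,0,0,0,0.92,3.97,0,3.0,0,0,0,0.8,3.0,0,3.0,0,0,0,0.5,2.9,0,3.0,0,0,-0.0732,0,0,0,3.0,0,0,-0.0732,0,0,0,3.0,0,0,0,0,0,0,3.0,0,0,0,0,0,0,3.0]
}}

```text
time_s: 7.6
position: [538.1, 274.1, 373.6]
ee_rot: [[-0.991, -0.137, -0.001], [-0.137, 0.991, -0.001], [0.001, -0.0, -1.0]]
contact_force: [0.1, 0.8, -1.0]
finger_gap: 31.5
```

```bash
python3 - <<'E'
from h import *
f=snap('wrist','w6'); g=snap('top','t6'); st=sensors.read_state(); print(st['time_s'],st['position'],st['finger_gap'],np.round(st['ee_rot'],4).tolist(),st['contact_force'])
todelta(546.5,235,375,8.0)
E
```

```text
7.7 [538.17665198 274.07236409 373.93120986] 32.04514092710269 [[-0.9906, -0.137, -0.0006], [-0.137, 0.9906, -0.0004], [0.0006, -0.0003, -1.0]] [-0.86320834  0.27179315 -1.82616169]
total rv [-0.0003 -0.0006 -0.0022] shift cm (start tool axes) [-0.289 -3.984 -0.106]
```

View pics/w6.png

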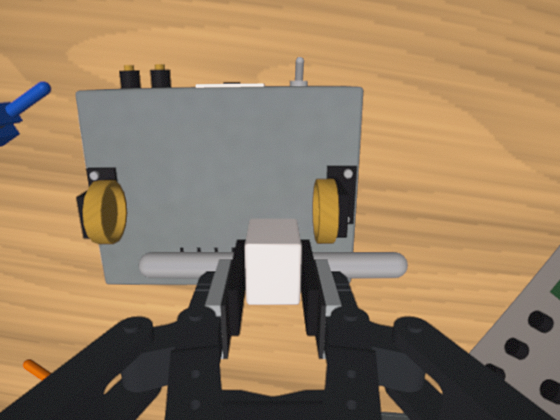

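Request:
{"fn": "carry_out", "kwargs": {
  "deltas": [0,0,0,-0.14,-2.0,0,3.0,0,0,0,-0.15,-1.98,0,3.0,0,0,0,0,0,1.5,3.0,0,0,0,0,0,1.5,3.0,0,0,0,0,0,1.2,3.0,0,0,0,0,0,0,3.0,0,0,0,0,0,0,3.0]
}}

```text
time_s: 8.4
position: [546.6, 235.4, 332.4]
ee_rot: [[-0.99, -0.139, -0.0], [-0.139, 0.99, -0.0], [0.0, -0.0, -1.0]]
contact_force: [-0.2, -0.0, -1.8]
finger_gap: 31.7
```

```bash
python3 - <<'E'
from h import *
f=snap('wrist','w7'); g=snap('top','t7'); s=snap('scene','s7'); st=sensors.read_state(); print(st['time_s'],st['position'],st['finger_gap'],np.round(st['ee_rot'],4).tolist(),st['contact_force'])
crop('s7',345,60,495,180,5,'c12')
crop('t7',80,205,215,315,5,'c13')
E
```

```text
8.55 [546.7240696  235.46603227 332.95712427] 31.300597022081224 [[-0.9903, -0.139, 0.0008], [-0.139, 0.9903, 0.0004], [-0.0009, 0.0003, -1.0]] [ 0.00943839  0.00981024 -1.40730186]
```

View pics/w7.png

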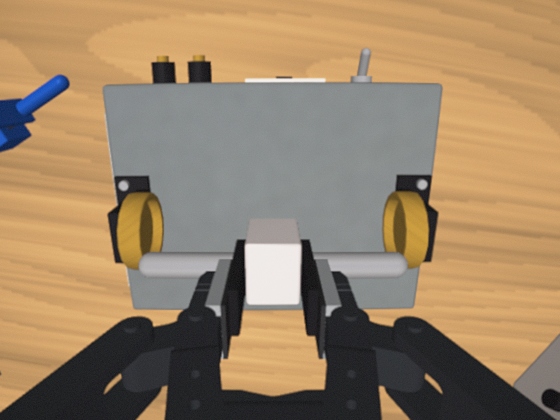

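View pics/c12.png

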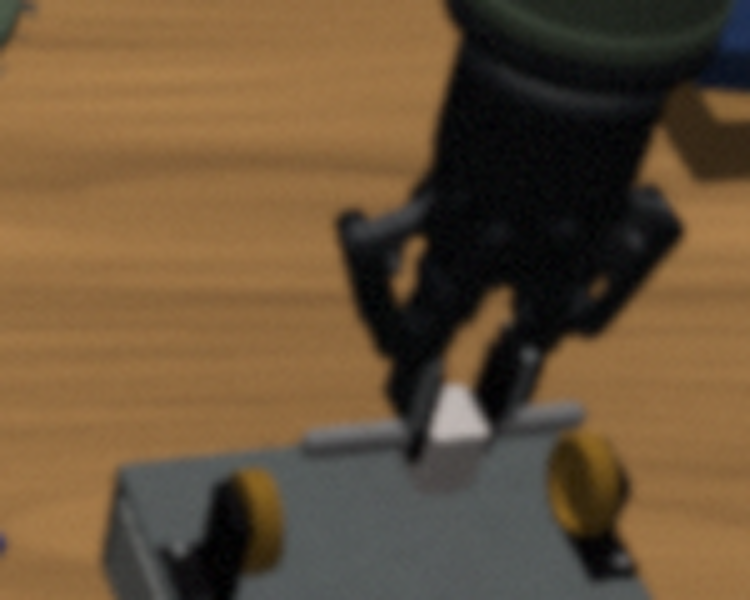

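View pics/c13.png

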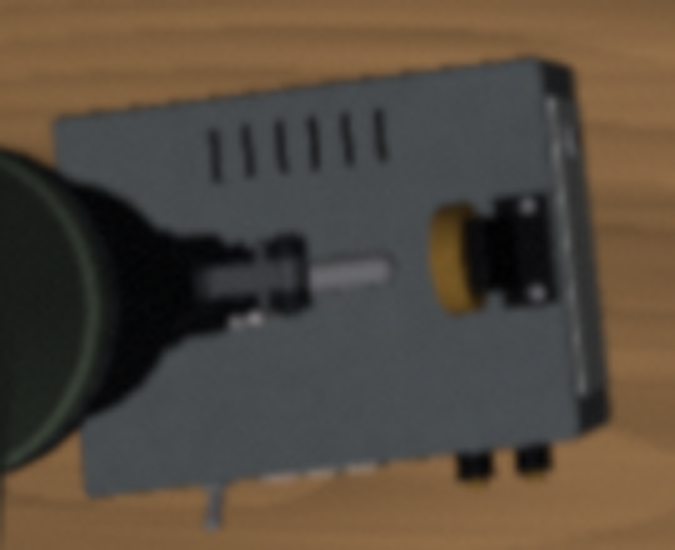

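Request:
{"fn": "carry_out", "kwargs": {
  "deltas": [0,0,0,0,0,1.0,3.0,0,0,0,0,0,1.0,3.0,0,0,0,0,0,1.0,3.0,0,0,0,0,0,0.7,3.0,0,0,0,0,0,0.5,3.0,0,0,0,0,0,0,3.0,0,0,0,0,0,0,3.0]
}}

```text
time_s: 9.25
position: [546.7, 235.4, 290.3]
ee_rot: [[-0.99, -0.139, 0.0], [-0.139, 0.99, -0.0], [-0.0, -0.0, -1.0]]
contact_force: [-0.8, 0.5, -1.8]
finger_gap: 31.6
```

```bash
python3 - <<'E'
from h import *
f=snap('wrist','w8'); g=snap('top','t8'); s=snap('scene','s8'); st=sensors.read_state(); print(st['time_s'],st['position'],st['finger_gap'],np.round(st['ee_rot'],4).tolist(),st['contact_force'])
crop('s8',355,100,495,205,5.5,'c14')
crop('w8',80,160,470,330,2,'c15')
print(proj(s,P([546.5,235],np.radians(8),[[0,68,108],[0,-68,108],[0,62,108],[0,-62,108],[0,68,130],[0,-68,130]])))
E
```

```text
9.4 [546.69529901 235.34919623 290.69056633] 31.398721112835897 [[-0.9903, -0.1391, 0.0006], [-0.1391, 0.9903, 0.0003], [-0.0006, 0.0002, -1.0]] [ 0.06950714 -0.00315894 -1.68484802]
[[458.6729735  157.16586116]
 [397.9059172  163.85567593]
 [456.06714562 157.45056213]
 [400.65884055 163.55039   ]
 [461.61116153 149.70235298]
 [399.90124145 156.31081289]]
```

View pics/c15.png

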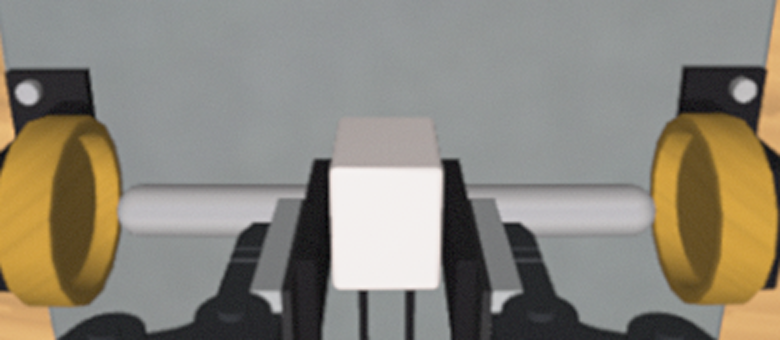

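View pics/c14.png

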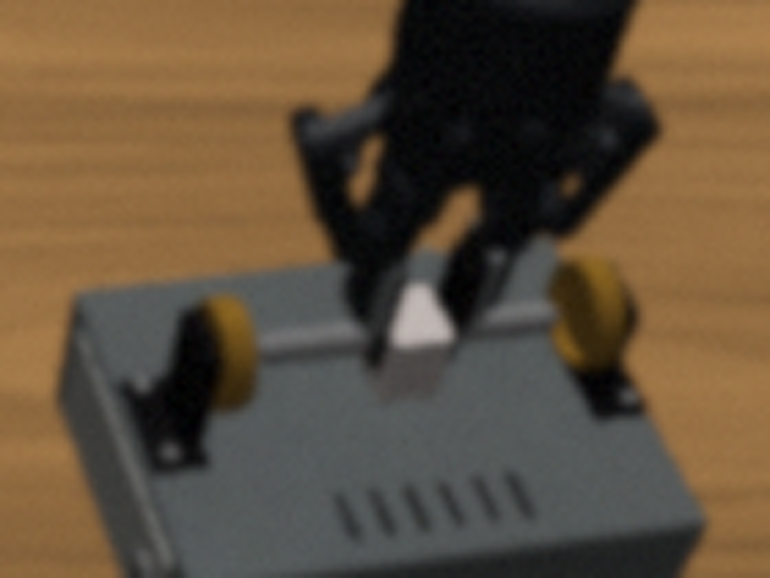

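Request:
{"fn": "carry_out", "kwargs": {
  "deltas": [0,0,0,0,0,0.12,3.2,0,0,0,0,0,0.02,3.5,0,0,0,0,0,0.04,3.9,0,0,0,0,0,0.05,4.3,0,0,0,0,0,0.06,4.7,0,0,0,0,0,0.06,5.0,0,0,0,0,0,0,5.0,0,0,0,0,0,0,5.0]
}}

```text
time_s: 10.2
position: [546.6, 235.3, 286.8]
ee_rot: [[-0.99, -0.139, -0.0], [-0.139, 0.99, -0.0], [0.0, -0.0, -1.0]]
contact_force: [-0.0, 0.3, -2.1]
finger_gap: 50.1
```

```bash
python3 - <<'E'
from h import *
f=snap('wrist','w9'); s=snap('scene','s9'); st=sensors.read_state(); print(st['time_s'],st['position'],st['finger_gap'],np.round(st['ee_rot'],4).tolist(),st['contact_force'])
crop('s9',355,100,495,205,5.5,'c16')
crop('w9',80,160,470,330,2,'c17')
E
```

```text
10.3 [546.58683552 235.31262701 286.80421081] 49.80040554076617 [[-0.9903, -0.1391, -0.0], [-0.1391, 0.9903, -0.0001], [0.0, -0.0, -1.0]] [-0.18135371 -0.13430564 -0.76218718]
```

View pics/c17.png

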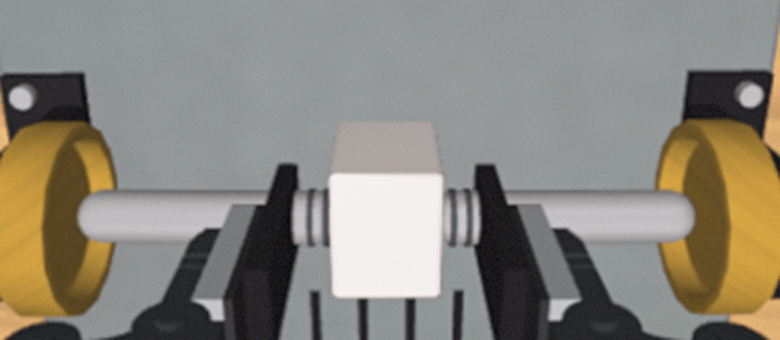

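View pics/c16.png

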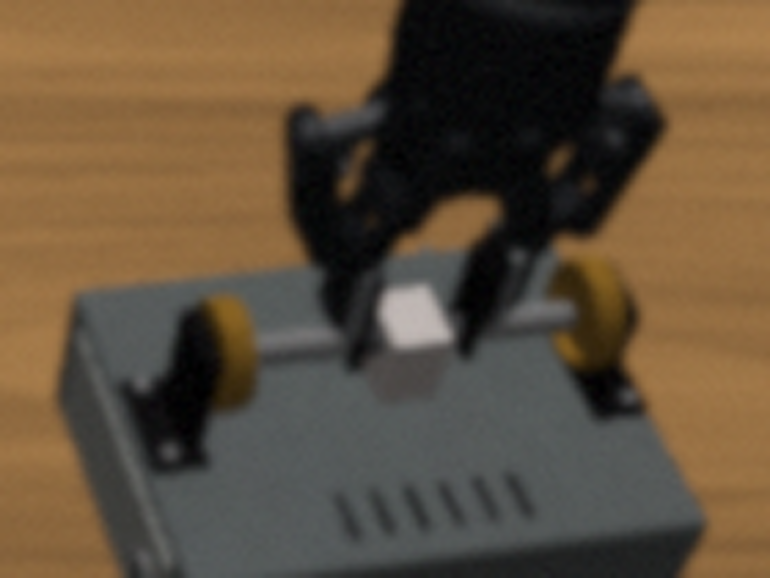

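Request:
{"fn": "carry_out", "kwargs": {
  "deltas": [0,0,0,0,0,0.09,5.2,0,0,0,0,0,0.08,5.5,0,0,0,0,0,0.08,5.8,0,0,0,0,0,0.05,6.1,0,0,0,0,0,0,6.5,0,0,0,0,0,0,7.3,0,0,0,0,0,0,8.0,0,0,0,0,0,0,8.0]
}}

```text
time_s: 11.1
position: [546.6, 235.3, 283.8]
ee_rot: [[-0.99, -0.139, 0.0], [-0.139, 0.99, 0.0], [-0.0, -0.0, -1.0]]
contact_force: [1.0, -0.0, -0.4]
finger_gap: 80.0
```

```bash
python3 - <<'E'
from h import *
f=snap('wrist','w10'); s=snap('scene','s10'); st=sensors.read_state(); print(st['time_s'],st['position'],st['finger_gap'],st['contact_force'])
crop('s10',355,100,495,205,5.5,'c18')
crop('w10',80,160,470,330,2,'c19')
E
```

```text
11.2 [546.58585785 235.29191266 283.81350609] 79.77417251512975 [ 0.58069106  0.05287237 -0.67720873]
```

View pics/c19.png

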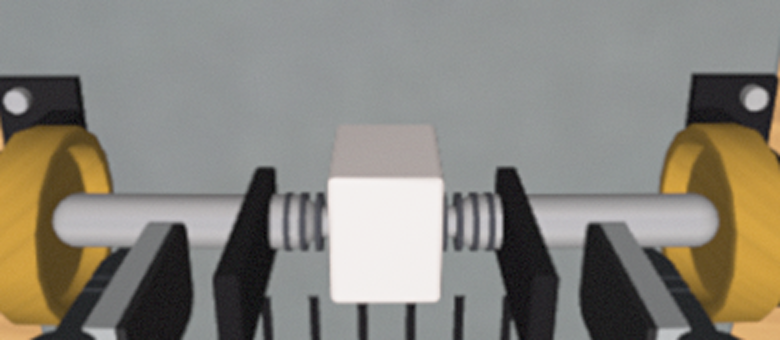

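View pics/c18.png

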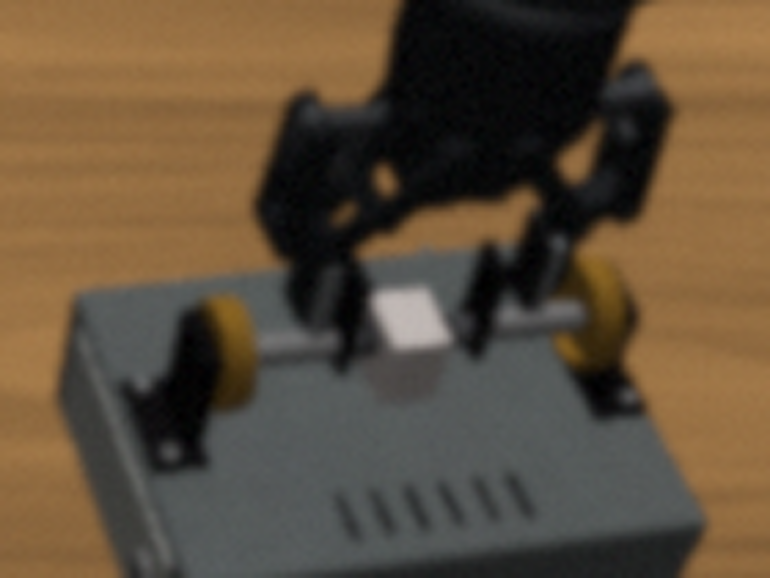

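Request:
{"fn": "carry_out", "kwargs": {
  "deltas": [0,0,0,0,0,-0.5,8.0,0,0,0,0,0,-1.5,8.0,0,0,0,0,0,-2,8.0,0,0,0,0,0,-3,8.0,0,0,0,0,0,-3,8.0,0,0,0,0,0,-3,8.0,0,0,0,0,0,0,8.0,0,0,0,0,0,0,8.0]
}}

```text
time_s: 12.0
position: [546.5, 235.2, 415.1]
ee_rot: [[-0.99, -0.139, 0.002], [-0.139, 0.99, 0.001], [-0.002, 0.001, -1.0]]
contact_force: [-0.5, -0.8, 0.4]
finger_gap: 80.1
```

```bash
python3 - <<'E'
from h import *
f=snap('wrist','w11'); s=snap('scene','s11'); st=sensors.read_state(); print(st['time_s'],st['position'],st['finger_gap'],st['contact_force'])
crop('s11',355,100,495,205,5.5,'c20')
crop('w11',100,100,440,280,2.3,'c21')
E
```

```text
12.1 [546.34584944 235.22066102 413.54398146] 80.02350349704693 [-0.56067126  0.16007022 -0.18843324]
```

View pics/c21.png

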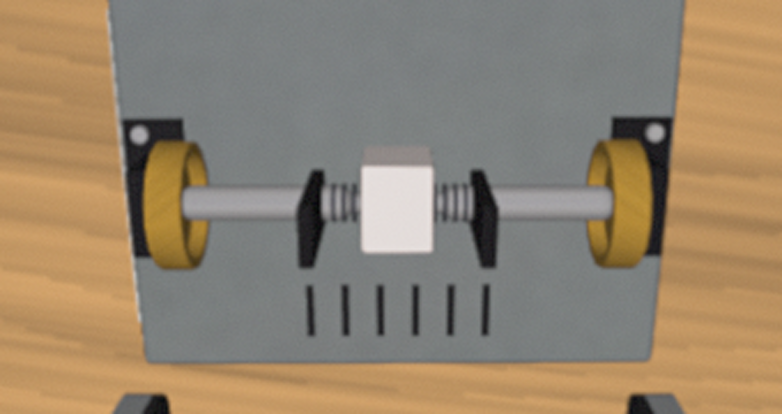

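View pics/c20.png

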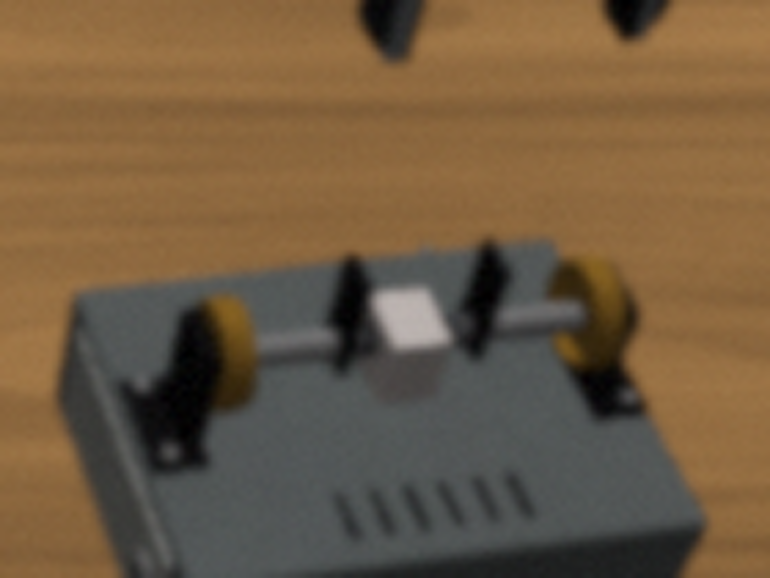

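The load sits between the cups, lugs up. Both pin tips are inside the cups and the gripper is clear of it, so I am handing in.

```bash
python3 -c "
from cell import robot
print(robot.job_done())"
```

```text
the job is handed in; nothing more can be done
None
```

The sprung load is fitted between the two brass cups, lugs up, and I handed the job in at about 12 s of the 37 s allowed. I picked the white block with lugs at top-view pixel (334, 222), squeezed its lugs fully and lowered it between the cups. I then opened the fingers slowly so the pins sprang out into both cups, and backed straight up.

- **Final state:** The last wrist and scene pictures show both pin tips inside the cups, centred to within a pixel or so. The block is level and the gripper is about 130 mm above its release height. The contact force was about 0 N.
- **Forces:** The highest contact force I read was about 19 N, while the lugs were being squeezed on the table.
- **Camera disagreement:** The wrist camera disagreed with the fixed cameras by 1–2 mm on positions. I averaged them and then centred the load by eye in the wrist pictures.
- **Overshoot:** On the way to the box I overshot by about 40 mm in free space because of an arithmetic slip, and corrected it before lowering the load.

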